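# Tension the belt take-up and lock it with its pin

## Robot

A 6-joint arm with a two-finger parallel gripper is mounted at the origin on the work surface; the furniture and walls round the work are solid. World frame = base frame: x ahead of the robot, y to its left, z up, the work surface at z = 0. Lengths are in mm, angles in degrees, forces in N, time in s.
With the tool pointing down it reaches from about 325 to 850 mm from the base axis. Payload 15.5 kg.
Tool frame: the origin (TCP) lies between the finger pads; the fingertips stand 8 mm ahead of it and the grasp point (between the pads) lies 11 mm behind it; z points along the fingers, y is the direction in which the jaws open and shut (so a half turn about z gives the same grasp; the last joint's range is limited). The gripper opens to 91 mm and grips with 3 to 60 N. Pads are 32 mm wide; open, the fingers measure 118 mm over their backs; the gripper's body (76 mm by 178 mm) begins 60 mm behind the grasp point.
Start: joints at [58.871, 28.281, 77.091, -0, 74.628, -5.472], TCP at [270.61, 563.38, 221.915] pointing down, gripper open.
Joint ranges: [-166.48, 166.48], [-47.26, 123.95], [12.59, 153.08], [-70.14, 250.14], [6.76, 159.57], [-176.63, 176.63]. Speed limits (degrees/s): [108.29, 108.29, 147.25, 172.46, 172.46, 172.46].

## Interface

Orientations are given as a 3x3 rotation matrix whose columns are the frame's x, y, z axes.
In Python, from bench import arm, optics gives the robot as it stands. The module is installed in compiled form; this text tells all that it offers.
- The arm moves only by the tool arm_command, never from a script. Its argument "deltas" is text: rows parted by semicolons, each of 7 numbers parted by spaces: the shift along the tool's x, y, z as a fraction of full scale, then the turn, a rotation vector about the tool's x, y, z as a fraction of full scale, then the gripper command: -1 is shut, 1 is fully open, values between are in proportion. A call has 1 to 20 rows; each row is the pose to reach, as a shift and turn from the pose commanded when the call began, along the tool's axes at that moment; what a row does not reach only later rows make up. Full scale, the value 1, is 0.5 m for a shift and 0.5 rad for a turn. A row lasts 1/12 s, in which the tool goes at most 41.7 mm and 7.16 degrees, less where a joint would pass 70% of its speed; a pose out of reach is approached as far as the arm can. A call with a number of a shift or a turn outside -1 to 1 is refused whole. A call with a gripper value outside its range is refused whole. The fingers move at their own pace and stop on an object; the grip force is fixed at half the most. Time passes only in rows, so rows that repeat a pose let the fingers close. It gives the time, the measured TCP pose, the force and the opening at its end, in the units of the state.
- arm.get_obs(): the state, without advancing time (a new reading comes with each control period).
- optics.capture(name): name is "scene" or "side" or "wrist"; returns (picture, depth): 420x560x3 uint8, blue, green, red; 420x560 float32, mm along the optical axis (not along the pixel's ray), 0 where there is no reading.
- optics.camera_model(name): a dict with "fx", "fy", "cx", "cy" (pixels), "world_from_camera" (4x4, takes a point from camera to world coordinates). Camera axes: x right, y up, looking along -z (the intrinsics and any distortion apply to the point x, -y, -z); pixel columns grow to the right and rows downward; lengths in mm; the calibration is good to about 2 mm. A picture is of the moment at which its call begins: read the wrist's pose just before it. camera_model takes no time and is no camera call; for the wrist camera it gives the pose at the moment of the call.
- arm.close_job(): hands the job in, once; it reports no verdict.
The state is a dict: "time_s": time; "joint_positions": joint angles; "joint_vel": joint speeds; "joint_efforts": joint torques, N m; "ee_pos": TCP position; "tcp_rot": TCP orientation; "contact_force": force on the tool from outside, world axes, zero at the start; "torque": the same for the moment, N m; "finger_gap": finger opening in mm.
Only numpy, scipy, OpenCV 4.12 (cv2) and the standard library are available. Lean on these libraries where they do the work, as an engineer would, in place of code of your own. Each camera call takes 0.05 s, during which the arm holds its last target. There are 200 camera calls.

## Task

Take the locking pin out of its wooden rest, put it into the hole in the sprung wheel of the belt take-up, turn the wheel counter-clockwise (seen from above) with it against the spring, feeling lightly for the lock hole hidden underneath, and push the pin fully home there so that it holds the wheel when you let go. Do not force it (keep the pin's load on the take-up below about 20 N), do not let the wheel fly back, and leave the pots, lid and clay around it where they are.

Things in the scene. Friction and masses are not known exactly. Their poses are not given: they have to be found in the camera images.
- take_up: Belt take-up of a potter's wheel drive, screwed to the table: a round grey foot 224 mm across, 10 mm thick, carrying on a rubber mount (it yields 1 mm downwards for every 4 N pressed on wheel or keeper, at most 8 mm) a horizontal five-spoked dark steel wheel, 196 mm across, that turns about a vertical axis. Origin: centre of the foot's underside on the table, on the wheel's axis; z up.
- keeper_center (a point): On the wheel's axis, 30 mm above the table: centre of the top face of the flat bright keeper ring (radii 49 to 81 mm) under the wheel. It has one lock hole, 15 mm diameter, 14 mm deep, 65 mm from the axis. The ring is clamped differently every time: the hole lies under the wheel's hole at a joint wheel value from 0.70 to 1.20 rad, to be felt for or spied between the spokes.
- wheel (a joint): Angle of the wheel, rad: 0 at its rest stop, growing counter-clockwise seen from above, to 1.6 at the far stop. A spring turns it back towards 0: 0.12 N m at 0 rising to about 0.24 N m at 1.2 rad (about 2 to 3.7 N at the hole).
- wheel_hole (a point): Upper mouth centre of the through hole (14 mm diameter) in the dark square lug between hub and rim, 65 mm from the wheel's axis; moves with the wheel. x points outwards from the axis, z up. The lug's top is 46 mm above the table, its underside 34 mm (4 mm above the keeper). The hub cap stands 3 mm above the lug's top; the rest of the wheel is no higher than the lug.
- pin: Locking pin, 100 to 160 g: steel shank, 12 mm diameter, 26 mm long, tapered foot; above it a dark wooden grip 24 x 24 x 46 mm. Origin: the shank's tip; z up along the pin. It starts upright in its rest, grip's underside on the rest. Through the wheel alone its tip stops on the keeper, the grip 10 mm above the lug; fully home in the lock hole the grip sits on the lug.
- pin_grip (a point): Centre of the pin's square grip, 49 mm above the pin's tip and 23 mm below its top, on the pin's axis; x and y axes square to the grip's faces.
- pin_rest: Wooden block 70 x 60 x 36 mm, fixed to the table, with a hole of 14 mm diameter, 30 mm deep in the middle of its top, where the pin stands. Origin: centre of its underside.
- flask: Small pale narrow-necked pot, 52 mm across, 70 mm tall, a bystander. Origin: centre of its underside.
- pot_lid: Pale round pot lid with a knob, 68 mm across, 34 mm tall, a bystander. Origin: centre of its underside.
- little_bowl: Small dark brown pot, 62 mm across, 48 mm tall, a bystander. Origin: centre of its underside.
- clay: Grey lump of clay, 69 x 81 x 53 mm, a bystander. Origin: centre of its underside.

How it is judged:
By the outcome, as a careful person would: the job done as asked, in the order asked, and still so for the second after the job is handed in, with the robot touching nothing.
It also fails if it takes over 72 s, if anything falls off the work surface, if the arm or the gripper's body presses on something with over 40 N, if the wrist force passes 120 N, or if a joint passes its speed limit or range.

## Working session

There is one attempt and no reset: what is moved stays moved. The work goes in short steps, Python scripts to look and compute and a tool call to move; the robot and the scene stay as the last step left them, time stands still between calls to the robot, and variables do not carry over. Pictures are saved under pics/ and viewed, about 8 in all and at most 12, crops included, and the job is handed in when it is done.

Besides the shell and the picture viewer there is one more tool, called after "Emit:" as name(argument=value, ...), one argument or row to a line, values as JSON. arm_command: Moves the arm, as the interface text tells. Shift numbers are shares of 0.5 m and turn numbers shares of 0.5 rad, none past 1 either way. Its arguments: {"type":"object","properties":{"deltas":{"type":"string"}},"required":["deltas"]}

```bash
mkdir -p pics
cat > h.py <<'E'
import numpy as np, cv2
from bench import arm, optics
def cap(n,f):
    m=optics.camera_model(n); p,d=optics.capture(n); cv2.imwrite(f'pics/{f}.png',p); np.savez(f'pics/{f}.npz',p=p,d=d,T=m['world_from_camera'],k=[m['fx'],m['fy'],m['cx'],m['cy']]); return p,d,m
def load(f):
    z=np.load(f'pics/{f}.npz'); return z['p'],z['d'],dict(fx=z['k'][0],fy=z['k'][1],cx=z['k'][2],cy=z['k'][3],world_from_camera=z['T'])
def ray(m,u,v):
    T=np.array(m['world_from_camera']); d=np.array([(u-m['cx'])/m['fx'],-(v-m['cy'])/m['fy'],-1.])
    return T[:3,3],T[:3,:3]@d
def onz(m,u,v,z):
    o,d=ray(m,u,v); return o+d*(z-o[2])/d[2]
def pts(d,m):
    v,u=np.mgrid[:d.shape[0],:d.shape[1]]
    c=np.stack([(u-m['cx'])/m['fx']*d,-(v-m['cy'])/m['fy']*d,-d],-1); T=np.array(m['world_from_camera'])
    return c@T[:3,:3].T+T[:3,3]
E
python3 - <<'E'
from h import *
o=arm.get_obs(); print({k:np.round(v,3).tolist() for k,v in o.items()})
for n in("scene","side","wrist"):
    p,d,m=cap(n,n+'0'); print(n,np.round(m['world_from_camera'],3).tolist(),m['fx'],[k for k in m])
a=[cv2.imread(f'pics/{n}0.png') for n in('scene','side')]
cv2.imwrite('pics/a.png',cv2.resize(np.vstack(a),None,fx=.71,fy=.71))
E
```

```text
{'time_s': 0.0, 'joint_positions': [58.871, 28.316, 77.13, 0.002, 74.628, -5.471], 'joint_vel': [0.025, -0.004, -0.067, 0.044, -0.105, 0.045], 'joint_efforts': [0.007, -87.881, -38.187, 0.071, 0.053, -0.0], 'ee_pos': [270.396, 563.046, 221.314], 'tcp_rot': [[-0.901, 0.433, -0.001], [0.433, 0.901, -0.001], [0.0, -0.001, -1.0]], 'contact_force': [0.987, 0.328, -1.192], 'torque': [0.029, 0.003, 0.004], 'finger_gap': 91.321}
scene [[0.836, 0.342, -0.43, -14.784], [-0.549, 0.52, -0.654, -803.269], [-0.0, 0.783, 0.622, 815.31], [0.0, 0.0, 0.0, 1.0]] 480.88807231645694 ['fx', 'fy', 'cx', 'cy', 'world_from_camera']
side [[0.997, 0.065, -0.05, 475.955], [-0.08, 0.674, -0.735, -661.463], [-0.014, 0.736, 0.677, 649.093], [0.0, 0.0, 0.0, 1.0]] 392.925737636873 ['fx', 'fy', 'cx', 'cy', 'world_from_camera']
wrist [[0.432, -0.875, -0.218, 209.004], [0.902, 0.419, 0.106, 592.122], [-0.002, -0.243, 0.97, 384.896], [0.0, 0.0, 0.0, 1.0]] 345.95876700641765 ['fx', 'fy', 'cx', 'cy', 'world_from_camera']
```

View pics/scene0.png

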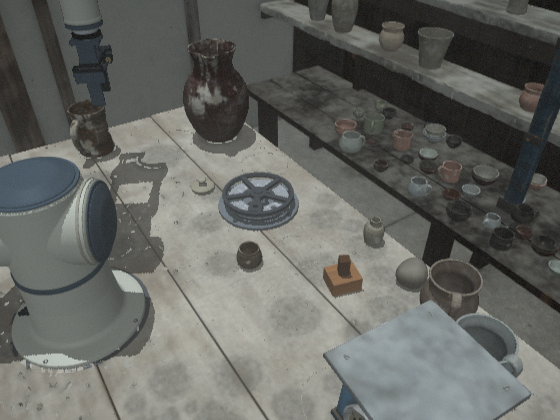

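View pics/side0.png

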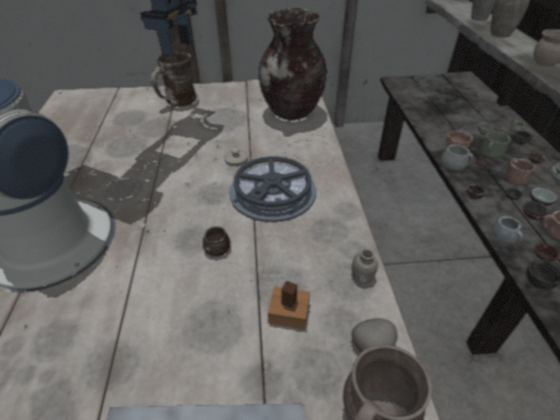

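The scene view shows the wheel at about (260,197), and the pin in its orange rest at (343,270). In the side view the wheel is at (273,187) and the pin at (289,295). The lug can't be made out yet.

Run:
```python
from h import *
for n in('scene','side'):
    p,d,m=load(n+'0'); P=pts(d,m)
    hsv=cv2.cvtColor(p,cv2.COLOR_BGR2HSV)
    k=((hsv[...,0]<15)&(hsv[...,1]>110)&(hsv[...,2]>60)).astype(np.uint8)
    c,l,s,ce=cv2.connectedComponentsWithStats(k)
    on=np.zeros(k.shape,bool)
    for i in range(1,c):
        if s[i,4]>60:
            q=P[(l==i)]; print(n,s[i],np.median(q,0).round())
    R={'scene':(315,245,370,300),'side':(262,275,318,335)}[n]
    s=np.s_[R[1]:R[3],R[0]:R[2]]; Q=P[s].reshape(-1,3); 
    top=Q[(Q[:,2]>72)&(Q[:,2]<92)]; print('griptop',len(top),top.mean(0) if len(top) else 0, top.min(0),top.max(0))
    t=Q[(Q[:,2]>32)&(Q[:,2]<39)].astype(np.float32); r=cv2.minAreaRect(t[:,:2]); print('rest top',r)
    R={'scene':(200,150,320,250),'side':(215,140,330,230)}[n]
    Q=P[R[1]:R[3],R[0]:R[2]].reshape(-1,3)
    t=Q[(Q[:,2]>38)&(Q[:,2]<52)].astype(np.float32); print('wheel',cv2.minEnclosingCircle(t[:,:2]),cv2.fitEllipse(cv2.convexHull(t[:,:2])))
    print(np.histogram(Q[:,2],bins=np.arange(-6,60,4)))
```

```text
griptop 109 [ 522.521598   -243.73590985   78.83906134] [ 508.49857214 -258.9041699    72.27165701] [ 538.87670677 -225.55572915   82.14725672]Traceback (most recent call last):
  File "<stdin>", line 14, in <module>
cv2.error: OpenCV(4.12.0) /io/opencv/modules/imgproc/src/convhull.cpp:143: error: (-215:Assertion failed) total >= 0 && (depth == CV_32F || depth == CV_32S) in function 'convexHull'
```

Run:
```python
from h import *
C=np.ascontiguousarray
for n in('scene','side'):
    p,d,m=load(n+'0'); P=pts(d,m)
    R={'scene':(315,245,370,300),'side':(262,275,318,335)}[n]
    Q=P[R[1]:R[3],R[0]:R[2]].reshape(-1,3)
    print(n,'z hist',np.histogram(Q[:,2],bins=np.arange(-6,90,6))[0])
    top=Q[(Q[:,2]>78)&(Q[:,2]<86)]; print('griptop',len(top),top.mean(0), cv2.minAreaRect(C(top[:,:2],np.float32)))
    t=Q[(Q[:,2]>32)&(Q[:,2]<40)]; print('rest top',len(t),cv2.minAreaRect(C(t[:,:2],np.float32)))
    R={'scene':(200,150,320,250),'side':(215,140,330,230)}[n]
    Q=P[R[1]:R[3],R[0]:R[2]].reshape(-1,3)
    t=Q[(Q[:,2]>40)&(Q[:,2]<52)]; print('wheel',cv2.fitEllipse(cv2.convexHull(C(t[:,:2],np.float32))))
```

```text
scene z hist [1673  295   81   69   75   75  440   66   22   25   20   26   26   29
   80]
griptop 80 [ 523.58116434 -242.56158136   80.04888538] ((523.08251953125, -242.9339599609375), (27.74336814880371, 23.296327590942383), 63.46535873413086)
rest top 451 ((524.3316650390625, -242.13458251953125), (64.57830810546875, 70.75032043457031), 73.6427001953125)
wheel ((483.80621337890625, 66.45506286621094), (209.48695373535156, 336.8489990234375), 145.49916076660156)
side z hist [1038  810   74   74   71   78  536  329   27   35   30   30   30   38
  149]
griptop 150 [ 523.70426375 -244.24457434   81.31091626] ((524.2293090820312, -243.1889190673828), (24.570903778076172, 24.306455612182617), 59.92666244506836)
rest top 832 ((523.744873046875, -242.92471313476562), (62.60037612915039, 70.38475799560547), 74.20751953125)
wheel ((489.6810302734375, 76.79763793945312), (200.9710235595703, 314.9991455078125), 143.78013610839844)
```

Run:
```python
from h import *
C=np.ascontiguousarray
p,d,m=load('side0'); P=pts(d,m)
for n,(a,b,c,e) in dict(vase=(262,15,325,115),flask=(350,248,382,288),clay=(350,318,398,352),bowl=(202,228,230,256),lid=(222,148,248,166),mug=(155,55,200,105),bigpot=(345,350,430,415)).items():
    Q=P[b:e,a:c].reshape(-1,3); Q=Q[(Q[:,2]>12)&(Q[:,2]<400)]; print(n,np.percentile(Q,[3,50,97],axis=0).round().tolist())
t=P[140:230,215:330].reshape(-1,3);t=t[(t[:,2]>40)&(t[:,2]<50)];print(np.percentile(t,[1,50,99],axis=0).round().tolist())
```

```text
vase [[528.0, 427.0, 46.0], [607.0, 461.0, 185.0], [694.0, 586.0, 298.0]]
flask [[660.0, -194.0, 17.0], [679.0, -181.0, 47.0], [702.0, -152.0, 69.0]]
clay [[626.0, -397.0, 28.0], [655.0, -329.0, 46.0], [697.0, -298.0, 129.0]]
bowl [[358.0, -95.0, 13.0], [383.0, -81.0, 31.0], [410.0, -39.0, 47.0]]
lid [[399.0, 184.0, 12.0], [426.0, 269.0, 15.0], [457.0, 292.0, 46.0]]
mug [[177.0, 596.0, 17.0], [234.0, 620.0, 95.0], [283.0, 709.0, 150.0]]
bigpot [[587.0, -479.0, 16.0], [658.0, -419.0, 98.0], [688.0, -391.0, 132.0]]
[[395.0, -44.0, 40.0], [515.0, 110.0, 45.0], [612.0, 212.0, 49.0]]
```

Emit:
arm_command(
  deltas="-0.5 -0.35 -0.1 0 0 0.1 1;-0.5 -0.35 -0.1 0 0 0.1 1;-0.5 -0.35 -0.1 0 0 0.1 1;-0.5 -0.35 -0.1 0 0 0.1 1;-0.5 -0.35 -0.1 0 0 0.1 1;-0.5 -0.35 -0.1 0 0 0.1 1;-0.5 -0.35 -0.1 0 0 0.1 1;-0.5 -0.35 -0.1 0 0 0.1 1",
)

```text
time_s: 0.82
ee_pos: [422.0, 293.8, 272.7]
tcp_rot: [[-0.878, 0.479, 0.001], [0.479, 0.878, -0.001], [-0.001, 0.0, -1.0]]
contact_force: [0.4, 1.4, 0.1]
finger_gap: 91.2
```

Emit:
arm_command(
  deltas="-0.5 -0.23 0.04 0 0 0.05 1;-0.5 -0.23 0.04 0 0 0.05 1;-0.5 -0.23 0.04 0 0 0.05 1;-0.5 -0.23 0.04 0 0 0.05 1;-0.5 -0.23 0.04 0 0 0.05 1;-0.5 -0.23 0.04 0 0 0.05 1;-0.5 -0.23 0.04 0 0 0.05 1;-0.5 -0.23 0.04 0 0 0.05 1;-0.5 -0.23 0.04 0 0 0.05 1;-0.5 -0.23 0.04 0 0 0.05 1;-0.5 -0.23 0.04 0 0 0.05 1;-0.5 -0.23 0.04 0 0 0.05 1",
)

```text
time_s: 1.82
ee_pos: [584.4, 78.0, 252.1]
tcp_rot: [[-0.867, 0.498, 0.0], [0.498, 0.867, 0.0], [0.0, 0.0, -1.0]]
contact_force: [-0.1, 0.5, -0.1]
finger_gap: 91.3
```

Run:
```python
from h import *
print(arm.get_obs()['ee_pos'])
p,d,m=cap('wrist','w1'); cv2.imwrite('pics/w1b.png',cv2.resize(p,(784,588)))
```

```text
[584.36737461  77.99704069 252.13367019]
```

View pics/w1b.png

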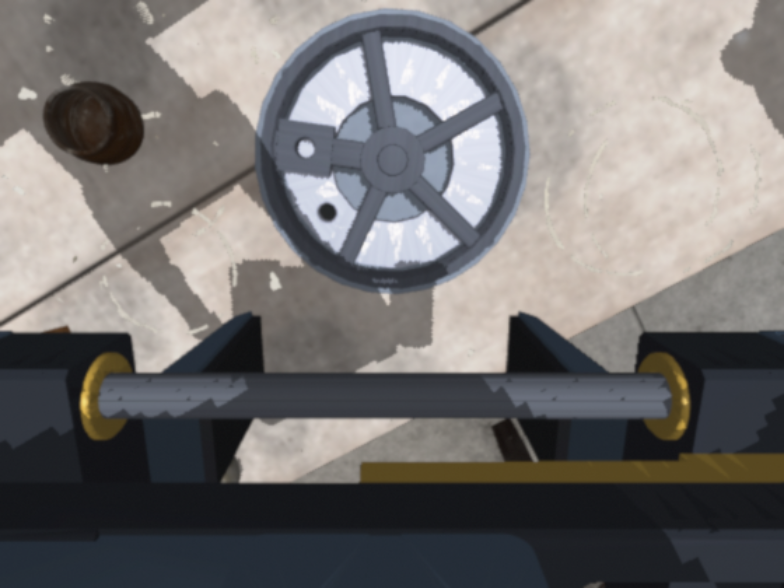

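The wrist view (1.4x scale) shows the hub at (393,159), the lug hole at (306,148), and the keeper's dark lock hole between spokes at (327,212). That is counter-clockwise of the lug, as expected.

```bash
cat > w.py <<'E'
from h import *
def blob(g,u,v,dark,r=12):
    u,v=int(u),int(v); s=g[v-r:v+r+1,u-r:u+r+1].astype(float)
    t=(s.min()+s.max())/2; k=((s<t) if dark else (s>t)).astype(np.uint8)
    n,l,st,c=cv2.connectedComponentsWithStats(k); i=l[r,r]; return c[i]+[u-r,v-r], st[i]
E
python3 - <<'E'
from w import *
p,d,m=load('w1'); g=cv2.cvtColor(p,cv2.COLOR_BGR2GRAY)
h,s1=blob(g,306/1.4,148/1.4,False,8); k,s2=blob(g,327/1.4,212/1.4,True,10); print(h,s1,k,s2)
# hub cap circle
c=cv2.HoughCircles(cv2.resize(g,None,fx=4,fy=4,interpolation=cv2.INTER_CUBIC)[300:620,960:1280],cv2.HOUGH_GRADIENT,1,40,param1=60,param2=20,minRadius=25,maxRadius=110)
print((c[0][:5]+[960,300,0])/4)
P=pts(d,m)
t=P[5:215,180:380].reshape(-1,3); t=t[(t[:,2]>41)&(t[:,2]<50)]
hull=cv2.convexHull(np.ascontiguousarray(t[:,:2],dtype=np.float32)); print('rim',cv2.fitEllipse(hull))
H=onz(m,*h,46);K=onz(m,*k,30); cc=onz(m,393/1.4,159/1.4,49)
print(H,K,cc, np.linalg.norm(H-cc),np.linalg.norm((K-cc)[:2]))
E
```

```text
[218.39285714 106.09821429] [  3   4  12  12 112] [233.2189781  151.08759124] [  4   4  13  13 137]
[[257.375       91.625       10.94999981]]
rim ((521.956298828125, 119.25645446777344), (194.6859893798828, 194.74581909179688), 178.4761962890625)
[483.64142056  68.39426097  46.        ] [530.43852574  55.3670677   30.        ] [521.92730274 120.14466712  49.        ] 64.44310134738402 65.33435775833829
```

Emit:
arm_command(
  deltas="-0.415 -0.617 0.04 0 0 0 1;-0.415 -0.617 0.04 0 0 0 1;-0.415 -0.617 0.04 0 0 0 1;-0.415 -0.617 0.04 0 0 0 1;-0.415 -0.617 0.04 0 0 0 1;-0.415 -0.617 0.04 0 0 0 1;-0.415 -0.617 0.04 0 0 0 1;-0.415 -0.617 0.04 0 0 0 1;-0.415 -0.617 0.04 0 0 0 1;-0.415 -0.617 0.04 0 0 0 1;-0.415 -0.617 0.04 0 0 0 1;-0.415 -0.617 0.04 0 0 0 1;-0.415 -0.617 0.04 0 0 0 1",
)

```text
time_s: 2.95
ee_pos: [610.8, -292.4, 232.1]
tcp_rot: [[-0.867, 0.498, 0.0], [0.498, 0.867, 0.0], [0.0, 0.0, -1.0]]
contact_force: [-0.2, 0.6, -0.6]
finger_gap: 91.0
```

Run:
```python
from h import *
C=np.ascontiguousarray
p,d,m=cap('wrist','w2'); o=arm.get_obs(); print(o['ee_pos'])
P=pts(d,m); cv2.imwrite('pics/w2b.png',cv2.resize(p,(784,588)))
ok=(abs(P[...,0]-523)<60)&(abs(P[...,1]+243)<60)
for a,b in((78,87),(32,40)):
    k=ok&(P[...,2]>a)&(P[...,2]<b); t=P[k]; v,u=np.nonzero(k)
    print(len(t),np.median(t[:,2]),t.mean(0),cv2.minAreaRect(C(t[:,:2],np.float32)),u.min(),u.max(),v.min(),v.max())
```

```text
[ 610.88857199 -292.30708271  232.26235723]
806 82.45799232563868 [ 526.37833921 -242.01947325   82.30315048] ((526.4495849609375, -241.89845275878906), (23.509103775024414, 23.840585708618164), 60.26723861694336) 264 291 70 99
3685 36.767907535935365 [ 525.79406467 -242.02399599   36.78067343] ((526.0081787109375, -241.8472900390625), (60.238067626953125, 70.28284454345703), 74.42207336425781) 238 314 44 131
```

View pics/w2b.png

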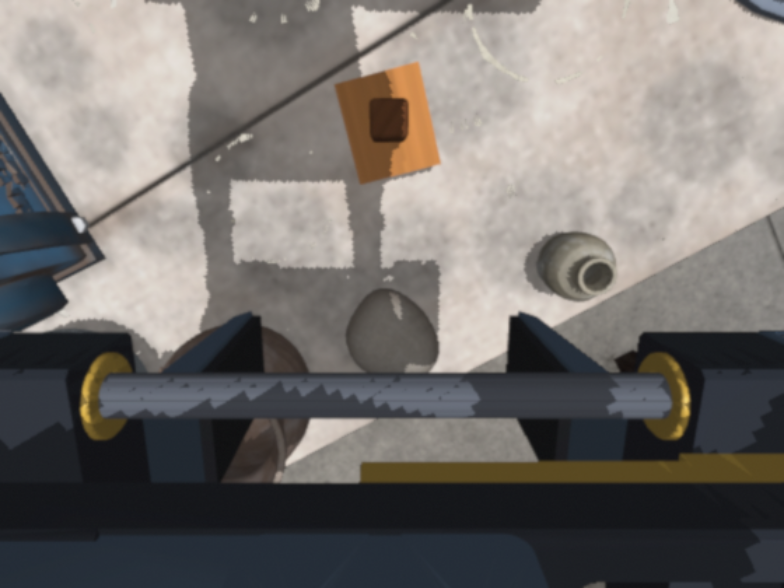

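The pin stands upright at (388,120), square to the jaws. The flask (578,265) and the clay (390,330) are clear. Descending to grasp it.

Emit:
arm_command(
  deltas="0.198 0.002 0.15 0 0 0 1;0.198 0.002 0.15 0 0 0 1;0.198 0.002 0.15 0 0 0 1;0.198 0.002 0.2 0 0 0 0.3;0.198 0.002 0.25 0 0 0 0;0.198 0.002 0.3 0 0 0 0;0.198 0.002 0.33 0 0 0 -0.2;0.198 0.002 0.35 0 0 0 -0.2;0.198 0.002 0.352 0 0 0 -0.2;0.198 0.002 0.352 0 0 0 -0.2",
)

```text
time_s: 3.83
ee_pos: [525.6, -243.1, 56.2]
tcp_rot: [[-0.867, 0.499, -0.0], [0.499, 0.867, 0.0], [0.0, 0.0, -1.0]]
contact_force: [0.0, 0.5, 0.3]
finger_gap: 47.4
```

Emit:
arm_command(
  deltas="0 0 0 0 0 0 -0.45;0 0 0 0 0 0 -0.47;0 0 0 0 0 0 -0.5",
)

```text
time_s: 4.08
ee_pos: [525.9, -243.8, 56.9]
tcp_rot: [[-0.866, 0.499, 0.001], [0.499, 0.866, -0.001], [-0.002, -0.0, -1.0]]
contact_force: [0.2, 0.8, 0.6]
finger_gap: 27.2
```

Emit:
arm_command(
  deltas="0 0 0 0 0 0 -1;0 0 0 0 0 0 -1;0 0 0 0 0 0 -1;0 0 0 0 0 0 -1",
)

```text
time_s: 4.42
ee_pos: [526.4, -243.1, 56.9]
tcp_rot: [[-0.866, 0.5, 0.002], [0.5, 0.866, 0.0], [-0.002, 0.001, -1.0]]
contact_force: [4.7, 8.4, 7.1]
finger_gap: 23.8
```

Emit:
arm_command(
  deltas="0 0 -0.02 0 0 0 -1;0 0 -0.04 0 0 0 -1;0 0 -0.07 0 0 0 -1;0 0 -0.1 0 0 0 -1;0 0 -0.14 0 0 0 -1;0 0 -0.14 0 0 0 -1;0 0 -0.14 0 0 0 -1",
)

```text
time_s: 5.0
ee_pos: [526.0, -244.0, 127.1]
tcp_rot: [[-0.866, 0.499, 0.002], [0.499, 0.866, -0.001], [-0.003, -0.0, -1.0]]
contact_force: [-0.2, -0.5, -1.1]
finger_gap: 23.7
```

Run:
```python
from h import *
o=arm.get_obs(); print(o['ee_pos'],o['contact_force'],o['torque'],o['tcp_rot'])
p,d,m=cap('side','s1'); 
T=np.array(m['world_from_camera']);q=np.linalg.inv(T)@np.append(o['ee_pos']-[0,0,40],1)
u,v=m['cx']+m['fx']*q[0]/-q[2],m['cy']+m['fy']*q[1]/q[2];print(u,v)
p2,d2,m2=cap('scene','c1')
q=np.linalg.inv(np.array(m2['world_from_camera']))@np.append(o['ee_pos']-[0,0,40],1)
u2,v2=m2['cx']+m2['fx']*q[0]/-q[2],m2['cy']+m2['fy']*q[1]/q[2];print(u2,v2)
cr=lambda p,u,v:cv2.resize(p[int(v)-30:int(v)+30,int(u)-30:int(u)+30],(390,390),interpolation=cv2.INTER_CUBIC)
cv2.imwrite('pics/g.png',np.hstack([cr(p,u,v),cr(p2,u2,v2)]))
```

```text
[ 525.96927876 -244.0130109   127.09778708] [-0.1696539  -0.5053607  -1.14218686] [-0.07066458  0.02204671 -0.00232494] [[-8.66388848e-01  4.99365341e-01  2.14936559e-03]
 [ 4.99363669e-01  8.66391513e-01 -1.29328128e-03]
 [-2.50801196e-03 -4.71693888e-05 -9.99996854e-01]]
289.807926973356 285.1108156426803
345.70240055209945 256.32288478246176
```

View pics/g.png

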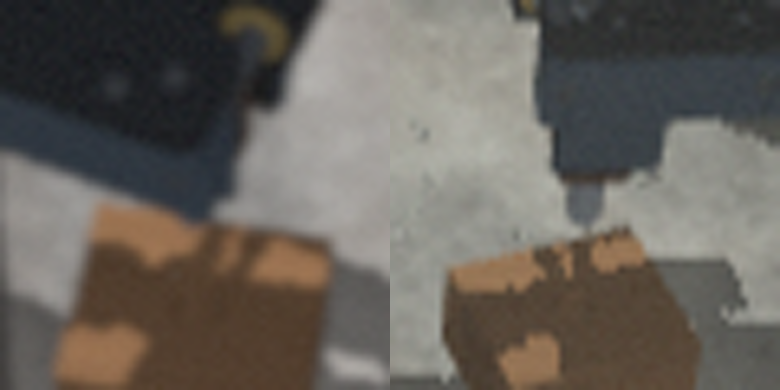

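The pin is held straight, its shank clear of the rest and in line with the TCP. Carrying it to above the wheel hole.

Emit:
arm_command(
  deltas="0.03 0.04 0 0 0 0 -1;0.08 0.1 0 0 0 0 -1;0.13 0.17 0 0 0 0 -1;0.18 0.24 0 0 0 0 -1;0.23 0.3 0 0 0 0 -1;0.28 0.36 0 0 0 0 -1;0.32 0.42 0 0 0 0 -1;0.35 0.46 0.01 0 0 0 -1;0.37 0.485 0.02 0 0 0 -1;0.384 0.497 0.034 0 0 0 -1;0.384 0.497 0.034 0 0 0 -1;0.384 0.497 0.034 0 0 0 -1;0.384 0.497 0.034 0 0 0 -1",
)

```text
time_s: 6.18
ee_pos: [483.3, 66.6, 108.7]
tcp_rot: [[-0.866, 0.5, -0.0], [0.5, 0.866, -0.0], [0.0, -0.0, -1.0]]
contact_force: [-0.1, 0.6, -1.1]
finger_gap: 23.6
```

Run:
```python
from h import *
o=arm.get_obs(); print(o['ee_pos'],o['contact_force'],o['torque'])
t=[]
for n in('side','scene'):
    p,d,m=cap(n,n+'3')
    def pr(X):
        q=np.linalg.inv(np.array(m['world_from_camera']))@np.append(X,1); return m['cx']+m['fx']*q[0]/-q[2],m['cy']+m['fy']*q[1]/q[2]
    u,v=pr(o['ee_pos']-[0,0,45]); print(n,u,v,pr([483,67.6,46]),pr([522,119.7,49]))
    t.append(cv2.resize(p[int(v)-35:int(v)+35,int(u)-35:int(u)+35],(392,392),interpolation=cv2.INTER_CUBIC))
cv2.imwrite('pics/g2.png',np.hstack(t))
```

```text
[483.26728934  66.64041853 108.72915291] [-0.06778325  0.55335376 -1.10265783] [-0.02397988  0.03007172  0.00751925]
side 257.86391240264663 186.10756005660838 (np.float64(258.06913411541376), np.float64(191.6186776226454)) (np.float64(272.6223790801055), np.float64(176.45330826920093))
scene 255.83024581425838 199.99093719358666 (np.float64(255.76158381239128), np.float64(205.24263164671453)) (np.float64(258.10432933369367), np.float64(189.85441680376047))
```

View pics/g2.png

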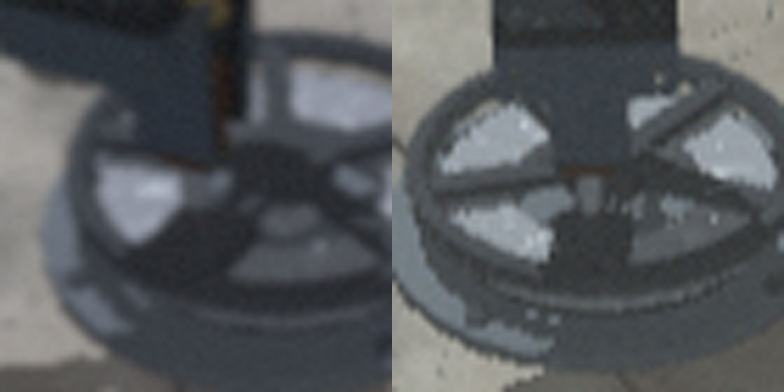

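Emit:
arm_command(
  deltas="0 0.0013 0.008 0 0 0 -1;0 0.0013 0.016 0 0 0 -1;0 0.0013 0.022 0 0 0 -1;0 0.0013 0.028 0 0 0 -1;0 0.0013 0.033 0 0 0 -1;0 0.0013 0.037 0 0 0 -1;0 0.0013 0.037 0 0 0 -1;0 0.0013 0.037 0 0 0 -1",
)

```text
time_s: 6.95
ee_pos: [483.4, 68.1, 90.3]
tcp_rot: [[-0.866, 0.499, -0.0], [0.499, 0.866, -0.0], [0.0, -0.0, -1.0]]
contact_force: [-0.5, 0.2, -1.3]
finger_gap: 24.2
```

Emit:
arm_command(
  deltas="0 0 0.003 0 0 0 -1;0 0 0.006 0 0 0 -1;0 0 0.006 0 0 0 -1",
)

```text
time_s: 7.2
ee_pos: [483.4, 68.1, 87.2]
tcp_rot: [[-0.866, 0.499, -0.0], [0.499, 0.866, -0.0], [0.0, -0.0, -1.0]]
contact_force: [0.1, -0.8, -1.9]
finger_gap: 24.3
```

Emit:
arm_command(
  deltas="0 0 0.003 0 0 0 -1;0 0 0.007 0 0 0 -1;0 0 0.007 0 0 0 -1;0 0 0.007 0 0 0 -1",
)

```text
time_s: 7.53
ee_pos: [483.4, 68.1, 83.8]
tcp_rot: [[-0.866, 0.499, -0.0], [0.499, 0.866, -0.0], [0.0, -0.0, -1.0]]
contact_force: [0.2, 1.0, -0.4]
finger_gap: 23.9
```

Emit:
arm_command(
  deltas="0 0 0.003 0 0 0 -1;0 0 0.007 0 0 0 -1;0 0 0.009 0 0 0 -1;0 0 0.009 0 0 0 -1",
)

```text
time_s: 7.87
ee_pos: [483.3, 68.1, 79.2]
tcp_rot: [[-0.866, 0.499, -0.0], [0.499, 0.866, -0.0], [0.0, -0.0, -1.0]]
contact_force: [0.2, -0.0, -1.4]
finger_gap: 23.9
```

The pin is through the lug, its tip about 2 mm above the keeper, with no load. Working out the arc rows.

Run:
```python
from h import *
R=arm.get_obs()['tcp_rot']; C=np.array([522,119.6]); a0=np.deg2rad(-126.9)
f=lambda t:65*np.array([np.cos(a0+t),np.sin(a0+t)])
for t in [.05,.1,.15,.2,.25,.3,.35,.4,.45,.5,.55,.6,.65,.7,.74,.775,.81]:
    d=np.append(f(t)-f(0),0); print(t,(R.T@d/500).round(4)[:2], (R.T@(np.append(f(t)-f(.65),0))/500).round(4)[:2])
```

```text
0.05 [-0.0065 -0.0006] [ 0.0748 -0.0174]
0.1 [-0.013  -0.0009] [ 0.0683 -0.0177]
0.15 [-0.0195 -0.0009] [ 0.0618 -0.0177]
0.2 [-0.026  -0.0006] [ 0.0554 -0.0173]
0.25 [-0.0324  0.0001] [ 0.0489 -0.0167]
0.3 [-0.0388  0.0011] [ 0.0425 -0.0157]
0.35 [-0.0452  0.0024] [ 0.0361 -0.0144]
0.4 [-0.0515  0.0041] [ 0.0298 -0.0127]
0.45 [-0.0577  0.006 ] [ 0.0236 -0.0108]
0.5 [-0.0638  0.0083] [ 0.0175 -0.0085]
0.55 [-0.0698  0.0108] [ 0.0115 -0.006 ]
0.6 [-0.0756  0.0137] [ 0.0057 -0.0031]
0.65 [-0.0813  0.0168] [0. 0.]
0.7 [-0.0868  0.0202] [-0.0055  0.0034]
0.74 [-0.0911  0.0231] [-0.0098  0.0063]
0.775 [-0.0948  0.0258] [-0.0135  0.0091]
0.81 [-0.0983  0.0287] [-0.017   0.0119]
```

Emit:
arm_command(
  deltas="-0.0032 -0.0003 0 0 0 0 -1;-0.0065 -0.0006 0 0 0 0 -1;-0.0098 -0.0008 0 0 0 0 -1;-0.013 -0.0009 0 0 0 0 -1;-0.0162 -0.0009 0 0 0 0 -1;-0.0195 -0.0009 0 0 0 0 -1;-0.0228 -0.0008 0 0 0 0 -1;-0.026 -0.0006 0 0 0 0 -1;-0.026 -0.0006 0 0 0 0 -1",
)

```text
time_s: 8.62
ee_pos: [494.9, 61.2, 79.4]
tcp_rot: [[-0.866, 0.499, 0.0], [0.499, 0.866, -0.0], [-0.0, 0.0, -1.0]]
contact_force: [-1.1, 1.2, -0.2]
finger_gap: 23.9
```

Emit:
arm_command(
  deltas="-0.0032 0.0003 0 0 0 0 -1;-0.0064 0.0007 0 0 0 0 -1;-0.0096 0.0012 0 0 0 0 -1;-0.0128 0.0017 0 0 0 0 -1;-0.016 0.0023 0 0 0 0 -1;-0.0192 0.003 0 0 0 0 -1;-0.0224 0.0038 0 0 0 0 -1;-0.0255 0.0047 0 0 0 0 -1;-0.0286 0.0056 0 0 0 0 -1;-0.0317 0.0066 0 0 0 0 -1;-0.0348 0.0077 0 0 0 0 -1;-0.0378 0.0089 0 0 0 0 -1;-0.0408 0.0101 0 0 0 0 -1;-0.0438 0.0114 0 0 0 0 -1;-0.0467 0.0128 0 0 0 0 -1;-0.0496 0.0143 0 0 0 0 -1;-0.0525 0.0158 0 0 0 0 -1;-0.0553 0.0174 0 0 0 0 -1;-0.0553 0.0174 0 0 0 0 -1",
)

```text
time_s: 10.2
ee_pos: [523.3, 55.0, 79.5]
tcp_rot: [[-0.866, 0.499, 0.0], [0.499, 0.866, -0.0], [-0.0, 0.0, -1.0]]
contact_force: [-2.8, -0.3, -1.5]
finger_gap: 23.8
```

Run:
```python
from h import *
o=arm.get_obs(); print(o['ee_pos'],o['contact_force'],o['torque'])
v=np.array(o['ee_pos'])[:2]-[522,119.6]; print(np.linalg.norm(v), np.arctan2(v[1],v[0])+np.deg2rad(126.9))
```

```text
[523.31637084  55.04097068  79.45366597] [-2.7863167  -0.27175231 -1.46803945] [-0.03406061  0.536643    0.03516258]
64.57244844667558 0.6644138582917487
```

Emit:
arm_command(
  deltas="-0.003 0.0018 0 0 0 0 -1;-0.0055 0.0034 0 0 0 0 -1;-0.0055 0.0034 0.003 0 0 0 -1;-0.0055 0.0034 0.006 0 0 0 -1;-0.0055 0.0034 0.007 0 0 0 -1;-0.0055 0.0034 0.007 0 0 0 -1;-0.0055 0.0034 0.007 0 0 0 -1",
)

```text
time_s: 10.78
ee_pos: [526.3, 55.1, 76.0]
tcp_rot: [[-0.866, 0.499, 0.0], [0.499, 0.866, -0.0], [-0.0, 0.0, -1.0]]
contact_force: [-2.0, -3.7, 2.2]
finger_gap: 23.7
```

Light contact with the keeper, about 3.5 N. Sweeping gently towards the lock hole.

Emit:
arm_command(
  deltas="-0.0011 0.0007 0 0 0 0 -1;-0.0022 0.0014 0 0 0 0 -1;-0.0033 0.0021 0 0 0 0 -1;-0.0043 0.0029 0 0 0 0 -1;-0.0043 0.0029 0 0 0 0 -1",
)

```text
time_s: 11.2
ee_pos: [528.8, 55.4, 75.9]
tcp_rot: [[-0.866, 0.499, 0.0], [0.499, 0.866, 0.0], [-0.0, 0.0, -1.0]]
contact_force: [-2.6, -2.1, 1.1]
finger_gap: 24.1
```

Emit:
arm_command(
  deltas="-0.0011 0.0008 0 0 0 0 -1;-0.0022 0.0016 0 0 0 0 -1;-0.0022 0.0016 0 0 0 0 -1",
)

```text
time_s: 11.45
ee_pos: [530.2, 55.6, 75.9]
tcp_rot: [[-0.866, 0.499, 0.0], [0.499, 0.866, 0.0], [-0.0, 0.0, -1.0]]
contact_force: [-2.5, -1.6, 0.4]
finger_gap: 24.1
```

Emit:
arm_command(
  deltas="0 0 0.002 0 0 0 -1;0 0 0.004 0 0 0 -1;0 0 0.004 0 0 0 -1",
)

```text
time_s: 11.7
ee_pos: [530.1, 55.5, 73.7]
tcp_rot: [[-0.866, 0.499, -0.0], [0.499, 0.866, -0.0], [-0.0, -0.0, -1.0]]
contact_force: [-2.3, -1.8, 0.7]
finger_gap: 23.5
```

The tip has gone 2 mm further with no added force, so it is entering the lock hole.

Emit:
arm_command(
  deltas="0 0 0.003 0 0 0 -1;0 0 0.006 0 0 0 -1;0 0 0.006 0 0 0 -1",
)

```text
time_s: 11.95
ee_pos: [530.3, 55.5, 70.7]
tcp_rot: [[-0.866, 0.499, 0.0], [0.499, 0.866, -0.0], [-0.0, 0.0, -1.0]]
contact_force: [-0.7, -1.1, 1.3]
finger_gap: 24.2
```

Emit:
arm_command(
  deltas="0 0 0.002 0 0 0 -1;0 0 0.004 0 0 0 -1;0 0 0.004 0 0 0 -1",
)

```text
time_s: 12.2
ee_pos: [530.3, 55.5, 68.8]
tcp_rot: [[-0.866, 0.499, 0.0], [0.499, 0.866, -0.0], [-0.0, 0.0, -1.0]]
contact_force: [0.2, -1.7, 1.8]
finger_gap: 23.7
```

Emit:
arm_command(
  deltas="0 0 0.001 0 0 0 -1;0 0 0.003 0 0 0 -1;0 0 0.003 0 0 0 -1",
)

```text
time_s: 12.45
ee_pos: [530.2, 55.5, 67.3]
tcp_rot: [[-0.866, 0.499, 0.0], [0.499, 0.866, -0.0], [-0.0, 0.0, -1.0]]
contact_force: [1.0, -2.4, 2.4]
finger_gap: 24.2
```

Emit:
arm_command(
  deltas="0 0 0.001 0 0 0 -1;0 0 0.002 0 0 0 -1;0 0 0.002 0 0 0 -1",
)

```text
time_s: 12.7
ee_pos: [530.2, 55.5, 66.4]
tcp_rot: [[-0.866, 0.499, 0.0], [0.499, 0.866, -0.0], [-0.0, 0.0, -1.0]]
contact_force: [1.4, -2.6, 2.5]
finger_gap: 24.0
```

Emit:
arm_command(
  deltas="0 0 0.001 0 0 0 -1;0 0 0.002 0 0 0 -1;0 0 0.002 0 0 0 -1",
)

```text
time_s: 12.95
ee_pos: [530.2, 55.5, 65.4]
tcp_rot: [[-0.866, 0.499, 0.0], [0.499, 0.866, -0.0], [-0.0, 0.0, -1.0]]
contact_force: [1.1, -3.1, 3.0]
finger_gap: 24.2
```

Emit:
arm_command(
  deltas="0 0 0.001 0 0 0 -1;0 0 0.002 0 0 0 -1;0 0 0.002 0 0 0 -1",
)

```text
time_s: 13.2
ee_pos: [530.2, 55.4, 64.5]
tcp_rot: [[-0.866, 0.499, 0.0], [0.499, 0.866, -0.0], [-0.0, 0.0, -1.0]]
contact_force: [-0.7, -3.3, 6.3]
finger_gap: 24.1
```

Emit:
arm_command(
  deltas="0 0 0.001 0 0 0 -1;0 0 0.002 0 0 0 -1;0 0 0.002 0 0 0 -1",
)

```text
time_s: 13.45
ee_pos: [530.2, 55.4, 63.6]
tcp_rot: [[-0.866, 0.499, 0.0], [0.499, 0.866, -0.0], [-0.001, 0.0, -1.0]]
contact_force: [-0.5, -4.6, 9.1]
finger_gap: 23.9
```

Force now rises at about 3.5 N/mm, which is the rubber mount, so the grip is seated on the lug. I'll relax the press, then open gently.

Emit:
arm_command(
  deltas="0 0 -0.002 0 0 0 -1;0 0 -0.003 0 0 0 -1;0 0 -0.003 0 0 0 -1",
)

```text
time_s: 13.7
ee_pos: [530.2, 55.5, 65.1]
tcp_rot: [[-0.866, 0.499, 0.0], [0.499, 0.866, -0.0], [-0.0, 0.0, -1.0]]
contact_force: [-0.4, -3.6, 4.3]
finger_gap: 23.5
```

Run:
```python
from h import *
o=arm.get_obs(); print(o['ee_pos'],o['contact_force'],o['torque'])
t=[]
for n in('side','scene'):
    p,d,m=cap(n,n+'4')
    q=np.linalg.inv(np.array(m['world_from_camera']))@np.append(o['ee_pos']-[0,0,20],1); u,v=m['cx']+m['fx']*q[0]/-q[2],m['cy']+m['fy']*q[1]/q[2]
    t.append(cv2.resize(p[int(v)-30:int(v)+30,int(u)-30:int(u)+30],(390,390),interpolation=cv2.INTER_CUBIC))
cv2.imwrite('pics/g3.png',np.clip(np.hstack(t)*1.6,0,255).astype(np.uint8))
```

```text
[530.19411772  55.45437838  65.06856712] [-0.42978807 -3.63284748  4.26501707] [-0.72497887 -0.08040405  0.00873989]
```

View pics/g3.png

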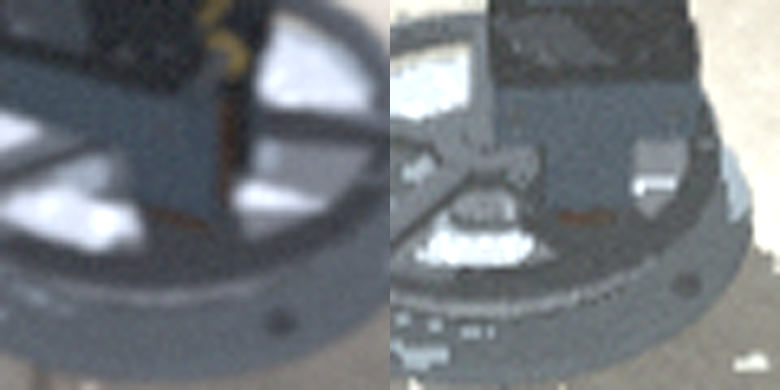

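Both crops show the grip's orange-lit underside right on the lug, with no shank showing. Releasing.

Emit:
arm_command(
  deltas="0 0 0 0 0 0 -0.4;0 0 0 0 0 0 -0.3;0 0 0 0 0 0 -0.1;0 0 0 0 0 0 0.1;0 0 0 0 0 0 0.1;0 0 0 0 0 0 0.1",
)

```text
time_s: 14.3
ee_pos: [530.0, 55.6, 64.8]
tcp_rot: [[-0.866, 0.499, -0.0], [0.499, 0.866, 0.0], [0.0, -0.0, -1.0]]
contact_force: [-0.7, -0.0, 0.8]
finger_gap: 50.1
```

Emit:
arm_command(
  deltas="0 0 -0.03 0 0 0 0.1;0 0 -0.06 0 0 0 0.1;0 0 -0.12 0 0 0 0.1;0 0 -0.2 0 0 0 0.1;0 0 -0.28 0 0 0 0.1;-0.2 0 -0.35 0 0 0 0.1;-0.2 0 -0.35 0 0 0 0.1;-0.2 0 -0.35 0 0 0 0.1;-0.2 0 -0.35 0 0 0 0.1;-0.2 0 -0.35 0 0 0 0.1",
)

```text
time_s: 15.13
ee_pos: [617.2, 5.0, 239.8]
tcp_rot: [[-0.866, 0.5, 0.0], [0.5, 0.866, 0.0], [-0.0, 0.0, -1.0]]
contact_force: [-0.7, -0.4, -0.0]
finger_gap: 50.3
```

Run:
```python
from w import *
print(arm.get_obs()['ee_pos'],arm.get_obs()['contact_force'])
p,d,m=cap('wrist','w5'); cv2.imwrite('pics/w5b.png',cv2.resize(p,(784,588)))
P=pts(d,m); C=np.ascontiguousarray
a=(np.hypot(P[...,0]-522,P[...,1]-119.6)<98)
t=P[a&(P[...,2]>70)&(P[...,2]<110)]; print(len(t),np.median(t,0),t.mean(0),cv2.minAreaRect(C(t[:,:2],np.float32)))
v=t.mean(0)[:2]-[522,119.6]; print(np.linalg.norm(v),np.arctan2(v[1],v[0])+np.deg2rad(126.9))
t=P[a&(P[...,2]>41)&(P[...,2]<49.5)]; print('lug/rim z',np.median(t[:,2]))
```

```text
[617.23852959   5.04345245 239.77879793] [-0.72854353 -0.44898312 -0.04181477]
870 [529.19208953  54.8726226   92.18564731] [529.14470754  54.86378672  91.46158314] ((528.5819091796875, 55.22209167480469), (23.3006534576416, 24.273681640625), 59.76093673706055)
65.1292880004305 0.7539480980175306
lug/rim z 46.23165862278478
```

View pics/w5b.png

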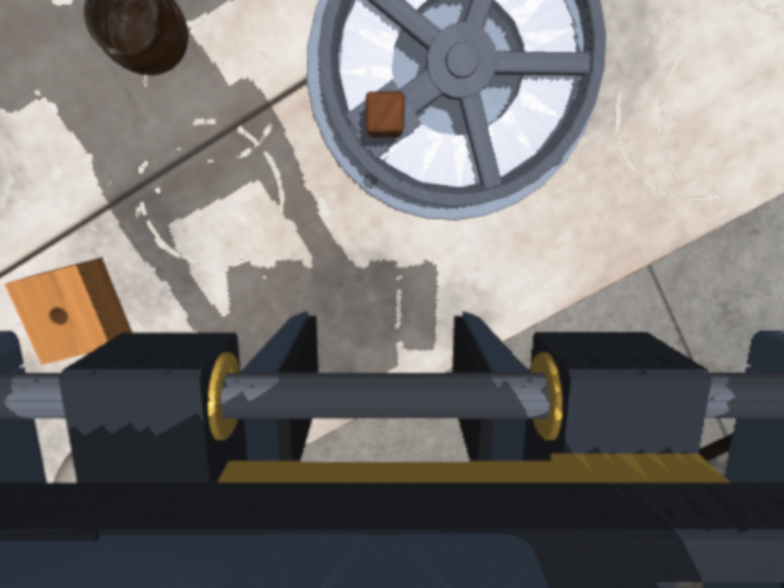

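The pin's grip, at (386,113), stands in the lug and the wheel is holding. Its top is at 92.2 mm and the lug at 46.2 mm, so the 46 mm grip sits on the lug, fully home. The bowl hasn't moved.

```bash
python3 -c "
from bench import arm
print(arm.get_obs()['time_s']); print(arm.close_job())"
```

```text
15.1833
the job is handed in; nothing more can be done
None
```

The pin is fully home in the lock hole and was holding the wheel at about 0.75 rad with the gripper clear. I handed the job in at 15.2 s.

- **How it went:** I took the pin from its rest, put it through the wheel's hole and turned the wheel counter-clockwise. I felt lightly for the lock hole, starting where the wrist picture had shown it, and pushed the pin in until its grip sat on the lug. Then I eased off the load before opening the gripper.
- **Load:** the highest downward load I read was about 10 N; readings came only at the end of each move.
- **Final check (wrist camera):** the pin's top was at 92.2 mm and the wheel's top at 46.2 mm. The 46 mm difference matches the grip sitting on the lug. The pin was 65.1 mm from the axis.
- **Disagreements:**
  - The fixed cameras placed the pin 2–3 mm from where the wrist camera did. I went with the wrist camera, and the forces while gripping agreed with it.
  - Force rose only about 2 mm lower than I had worked out for the home position. The mount's give and perhaps slight slip in the grip could explain this.
- **Bystanders:** the bowl looked unmoved in the last picture. The flask, lid and clay were out of view or not re-measured, but no move went near them.

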